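# Tighten the turnbuckle of a screen-frame press

## Task

Tighten the frame press: turn the red hexagonal barrel of its turnbuckle (it takes several part-turns, letting go and gripping afresh) so that both blue jaws draw in together and nip the wooden screen frame firmly between them. Stop by feel once turning has become clearly stiffer, at a squeeze of about 80 N and not twice that, then let go, leaving the frame flat in the press and the other things on the bench where they are.

Things in the scene. Friction and masses are not known exactly. Their poses are not given: they have to be found in the camera images.
- barrel_mid (a point): Centre of the turnbuckle's red hexagonal barrel: 48 mm across flats, 55 across corners, 100 long, then a 42 mm steel collar 10 long and a 15 mm rod at each end. Axis 125 mm above the table. Axes turn with the barrel: y along it, to the left jaw; flats face z, -z and each 60 degrees. Within 70 mm of its axis only the bed and frame (over 80 mm below) and, from 90 mm either side, the rod ends.
- barrel (a joint): Turn of the barrel about its y, rad; start 0 to 0.7, at 0 flats face straight up and down. Growing tightens (its top goes towards +x of the press): 2 mm per rad at each jaw. The thread is stiff and stays as left: turning takes 0.36 N m with jaws free, plus 0.004 N m per newton of squeeze (0.68 at 80 N, some 0.4 rad past contact). The jaws meet the frame anywhere from 2.2 to 4 rad: only felt.
- press: The press: a grey bed 250 x 420 x 18 mm fixed to the table, origin under its centre at table height; x away from the robot (within 0.35 rad), y along the turnbuckle to the left jaw. The turnbuckle's axis lies at x = -55 mm, z = 125 mm in this frame.
- jaw_left: Blue jaw on the +y side of the press, sliding along y; its upright, 46 mm wide and 140 mm high over the table, holds the rod. Origin on the bed below the rod, 120 mm from the barrel's middle at joint 0. Its wooden packing face lies 10 mm nearer the frame, and is set out by a further 0 to 7 mm that is not known.
- jaw_right: Blue jaw on the -y side, much the same, with a black rubber face on red pins, stiffly sprung at 50 N per mm, that gives way as the squeeze grows. Origin on the bed below the rod, 120 mm from the barrel's middle at joint 0; the face lies 14 mm nearer the frame.
- frame: Small wooden screen frame with a yellow mesh, 150 (x) x 200 (y) x 25 mm, lying loose on the bed between the jaws; origin under its centre. It need not be handled.
- squeegee: Bystander: wooden squeegee with a green blade, 85 x 170 x 22 mm, lying flat; origin under its wooden handle. Leave alone.
- ink_jar: Bystander: white jar with yellow cap, 72 mm wide, 90 mm high, origin under its centre. Leave alone.
- tape_roll: Bystander: blue ring-shaped roll of tape, 100 mm wide, 30 mm high, lying flat; origin under its centre. Leave alone.
Things that resemble listed ones, but are neither listed nor needed, are in the scene too. Of the things that look like the frame, the larger one is meant.

How it is judged:
On the way:
1. the jaws have begun to nip the frame from both sides (over 5 N) (contact force between each of jaw_left, jaw_right and frame above 5 N), for 0.1 s.
At the end, for the whole second after the job is handed in: Both jaws press on the screen frame with 30 to 120 N, the frame lies flat on the bed of the press (within 6 mm and 0.06 rad) and at rest, and the fingers touch nothing (contact force between jaw_left and frame between 30 and 120 N and contact force between jaw_right and frame between 30 and 120 N and angle between frame's own z axis and vertical below 0.06 rad and z of frame in the frame of press below 0.024 m and linear speed of frame below 0.01 m/s and contact force between the fingers and anything else below 0.2 N).
It fails at once if the frame is squeezed with more than 160 N (overtightened) (contact force between any of jaw_left, jaw_right and frame above 160 N).
It fails at once if a bystander is moved by more than 25 mm (distance of any of squeegee, ink_jar, tape_roll from where it was at the start of the episode above 0.025 m).
It also fails if it takes over 72 s, if anything falls off the work surface, if the arm or the gripper's body presses on something with over 40 N, if the wrist force passes 120 N, or if a joint passes its speed limit or range.

## Robot

A 6-joint arm with a two-finger parallel gripper is mounted at the origin on the work surface. World frame = base frame: x ahead of the robot, y to its left, z up, the work surface at z = 0. Lengths are in m, angles in rad, forces in N, time in s.
With the tool pointing down it reaches from about 0.35 to 0.975 m from the base axis. Payload 4.9 kg.
Tool frame: the origin (TCP) lies at the very end of the fingers, on their centre line; the grasp point (between the pads) lies 19 mm behind it (manip.hold_point_z is the distance from the TCP to the grasp point, in m); z points along the fingers, x is the direction in which the jaws open and shut, and the axes are right-handed (so a half turn about z gives the same grasp; the last joint's range is limited). The gripper opens to 85 mm and grips with 20 to 120 N. Pads are 22 mm wide; open, the fingers measure 114 mm over their backs; the gripper's body (76 mm by 85 mm) begins 54 mm behind the grasp point. The pads swing forward as they close: fully open they stand 13 mm farther back than shut.
Start: joints at [1.082, 0.053, 1.613, -0, 1.476, -0.119], TCP at [0.226, 0.583, 0.231] pointing down, gripper open.
Joint ranges: [-3.01, 3.01], [-1.01, 2.22], [0.06, 2.58], [-1.02, 4.17], [0.09, 2.62], [-3.14, 3.14]. Speed limits (rad/s): [2.57, 2.57, 3.14, 3.14, 3.14, 3.14].

## Interface

Orientations are given as a unit quaternion [w, x, y, z].
In Python, from plant import manip gives the robot as it stands.
- The arm moves only by the shell command python3 -m handwheel 'ROWS' [OPENING]. ROWS is JSON, a list of rows, each an object of numbers: "dx", "dy", "dz": the shift along the tool's x, y, z in m; "ax", "ay", "az": the turn, a rotation vector about the tool's x, y, z in rad. In form: [{"dx": .., "dy": .., "dz": .., "ax": .., "ay": .., "az": ..}, ...]. A call has 1 to 5 rows; each row is the pose to reach, as a shift and turn from the pose commanded when the call began, along the tool's axes at that moment; what a row does not reach only later rows make up. A row lasts 1/8 s, in which the tool goes at most 62.5 mm and 10.7 degrees, less where a joint would pass 70% of its speed; a pose out of reach is approached as far as the arm can. A call with a gripper value outside its range is refused whole. OPENING is the closure in counts, from 0 (fully open) to 255 (shut), set as the call begins (- or left out, the last holds). The fingers move at their own pace and stop on an object; the grip force is fixed at half the most. Time passes only in rows, so rows that repeat a pose let the fingers close. It gives the time, the measured TCP pose, the force and the opening at its end, in the units of the state.
- manip.state(): the state, without advancing time (a new reading comes with each control period).
- manip.grab_frame(name): name is "side" or "top" or "wrist"; returns a dict with "image" (480x640x3 uint8, blue, green, red), "z_map" (480x640 float32, m along the optical axis (not along the pixel's ray), 0 where there is no reading), "K" (3x3 intrinsics, pixels), "xyz" and "rotation" of the camera in the world. Camera axes: x right, y up, looking along -z (the intrinsics and any distortion apply to the point x, -y, -z); pixel columns grow to the right and rows downward; lengths in m; the calibration is good to about 2 mm. A picture is of the moment at which its call begins.
- manip.job_done(): hands the job in, once; it reports no verdict.
The state is a dict: "time": time; "joint_pos": joint angles; "joint_vel": joint speeds; "joint_efforts": joint torques, N m; "tool_pos": TCP position; "tool_rot": TCP orientation; "contact_force": force on the tool from outside, world axes, zero at the start; "ft_torque": the same for the moment, N m; "gripper_width": opening from 0.0 (shut) to 1.0 (fully open).
Only numpy, scipy, OpenCV 4.12 (cv2) and the standard library are available. Lean on these libraries where they do the work, as an engineer would, in place of code of your own. Each camera call takes 0.05 s, during which the arm holds its last target.

## Working session

There is one attempt and no reset: what is moved stays moved. The work goes in short steps, Python scripts to look and compute and a shell command to move; the robot and the scene stay as the last step left them, time stands still between calls to the robot, and variables do not carry over. Pictures are saved under pics/ and viewed, and the job is handed in when it is done.

```bash
ls; mkdir -p pics; python3 - <<'E'
from plant import manip
import cv2,numpy as np
s=manip.state();print(s['time'],s['tool_pos'],s['tool_rot'],s['contact_force'],s['ft_torque'],manip.hold_point_z)
for n in ['side','top','wrist']:
    f=manip.grab_frame(n);cv2.imwrite(f'pics/{n}0.png',f['image']);np.savez(f'{n}0.npz',**f)
    print(n,f['K'].tolist(),f['xyz'],np.round(f['rotation'],3).tolist(),f.keys())
E
```

```text
pics
0.0 [0.2255838  0.58219506 0.2300611 ] [ 4.71759459e-04  8.25053077e-01  5.65054307e-01 -9.10168600e-04] [-0.21042773 -0.12034941 -0.50783805] [-0.00288722 -0.01491552  0.00463745] 0.0187
side [[458.9541809663283, 0.0, 315.5083628342992], [0.0, 458.9541809663283, 239.10366635192167], [0.0, 0.0, 1.0]] [ 0.16263012 -0.99268043  0.93196695] [0.879, 0.433, -0.092, -0.177] dict_keys(['image', 'z_map', 'K', 'xyz', 'rotation'])
top [[605.6384315500154, 0.0, 326.6595974563831], [0.0, 605.6384315500154, 245.89334935063707], [0.0, 0.0, 1.0]] [ 0.51181193 -0.01247684  1.89236866] [-0.707, -0.017, 0.016, 0.707] dict_keys(['image', 'z_map', 'K', 'xyz', 'rotation'])
wrist [[350.82004636473164, 0.0, 319.626134767476], [0.0, 350.82004636473164, 244.48590224048047], [0.0, 0.0, 1.0]] [0.14731087 0.61267106 0.37364649] [0.814, -0.137, -0.092, 0.557] dict_keys(['image', 'z_map', 'K', 'xyz', 'rotation'])
```

View pics/top0.png

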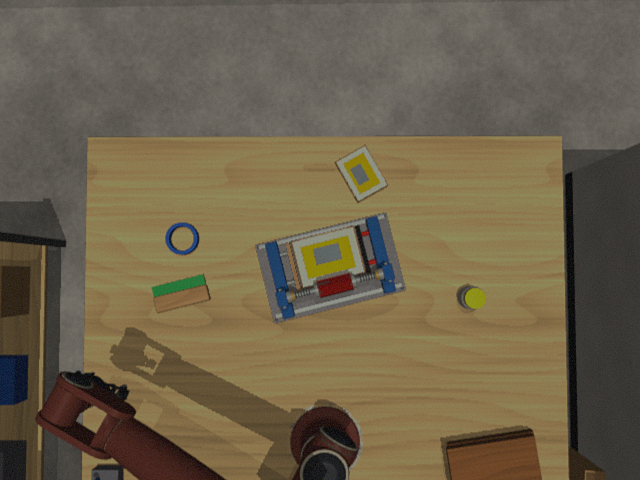

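View pics/side0.png

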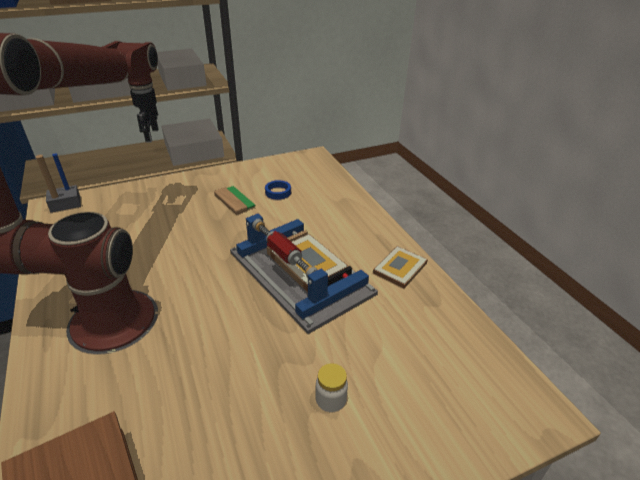

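View pics/wrist0.png

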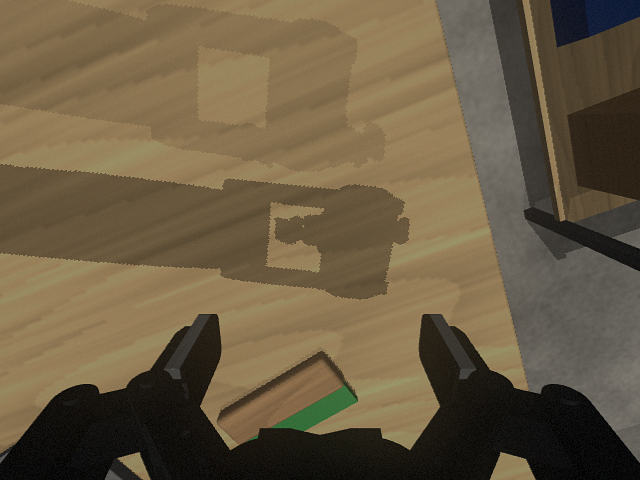

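The top view shows the press around (330,267), with the red barrel at (335,286). The left jaw is at about (278,280) and the right jaw at about (381,255). The side view has the barrel at about (284,247). Next I'll enlarge both and measure.

```bash
cat > h.py <<'E'
import numpy as np
from scipy.spatial.transform import Rotation as R
def rot(q): return R.from_quat([q[1],q[2],q[3],q[0]]).as_matrix()
def ray(f,u,v):
    K=f['K'];d=np.array([(u-K[0,2])/K[0,0],-(v-K[1,2])/K[1,1],-1.]);return rot(f['rotation'])@d
def pt(f,u,v,z=None):
    if z is None: z=f['z_map'][int(round(v)),int(round(u))]
    return f['xyz']+ray(f,u,v)*z
def atz(f,u,v,h):
    d=ray(f,u,v);return f['xyz']+d*(h-f['xyz'][2])/d[2]
def cloud(f):
    K=f['K'];v,u=np.mgrid[0:480,0:640];z=f['z_map']
    d=np.stack([(u-K[0,2])/K[0,0]*z,-(v-K[1,2])/K[1,1]*z,-z],-1)
    return d@rot(f['rotation']).T+f['xyz']
def proj(f,p):
    c=rot(f['rotation']).T@(np.asarray(p)-f['xyz']);K=f['K'];return K[0,0]*c[0]/-c[2]+K[0,2],K[1,1]*c[1]/c[2]+K[1,2]
E
python3 - <<'E'
import cv2,numpy as np
from h import *
for n,(a,b,c,d) in dict(top=(200,340,245,415),side=(200,340,220,390)).items():
    f=np.load(n+'0.npz');im=f['image'][a:b,c:d];cv2.imwrite(f'pics/{n}0c.png',cv2.resize(im,None,fx=4.5,fy=4,interpolation=cv2.INTER_CUBIC))
    P=cloud(f);B,G,Rr=[f['image'][...,i].astype(int) for i in range(3)]
    m=(Rr>90)&(G<45)&(B<45)&(f['z_map']>0)
    m&=(P[...,2]>.08)&(P[...,2]<.17)&(abs(P[...,0]-.5)<.2)&(abs(P[...,1])<.2)
    q=P[m];print(n,m.sum(),q.min(0),q.max(0),q.mean(0))
    v,u=np.nonzero(m);print(u.min(),u.max(),v.min(),v.max())
    mb=(B>80)&(Rr<60)&(P[...,2]>.125)&(P[...,2]<.15)&(abs(P[...,0]-.5)<.3)&(abs(P[...,1])<.25)
    qb=P[mb]
    for s in (1,-1):
        t=qb[(qb[:,1]-q[:,1].mean())*s>0]
        if len(t): print('jaw',s,len(t),t.mean(0))
E
```

```text
top 315 [ 0.45200703 -0.0839681   0.13206338] [0.50971783 0.01732385 0.16234659] [ 0.4754473  -0.03381915  0.14737343]
317 352 275 295
jaw 1 147 [0.44234415 0.12016999 0.13973287]
jaw -1 146 [ 0.51904723 -0.18793038  0.13977334]
side 287 [ 0.44866013 -0.08087119  0.13606699] [0.50850538 0.01735804 0.15539906] [ 0.47603223 -0.03121899  0.14733469]
268 296 232 254
jaw 1 57 [0.44128298 0.12319419 0.14104416]
jaw -1 120 [ 0.51736725 -0.18447159  0.14019005]
```

View pics/top0c.png

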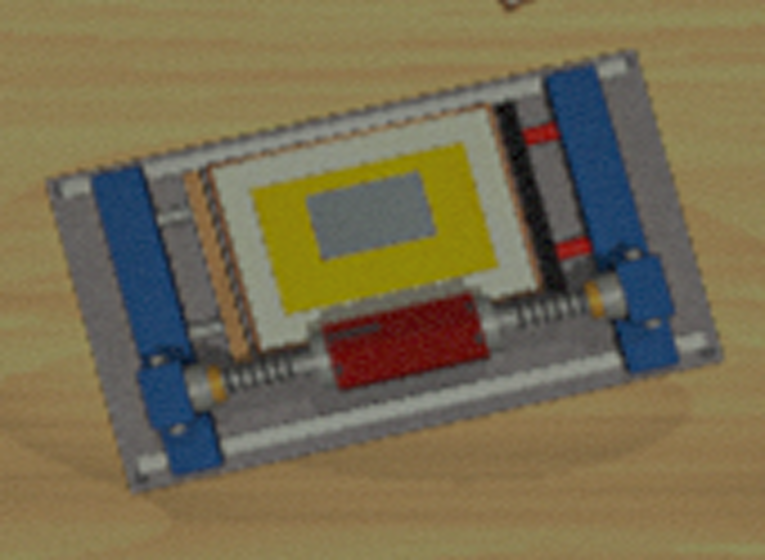

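View pics/side0c.png

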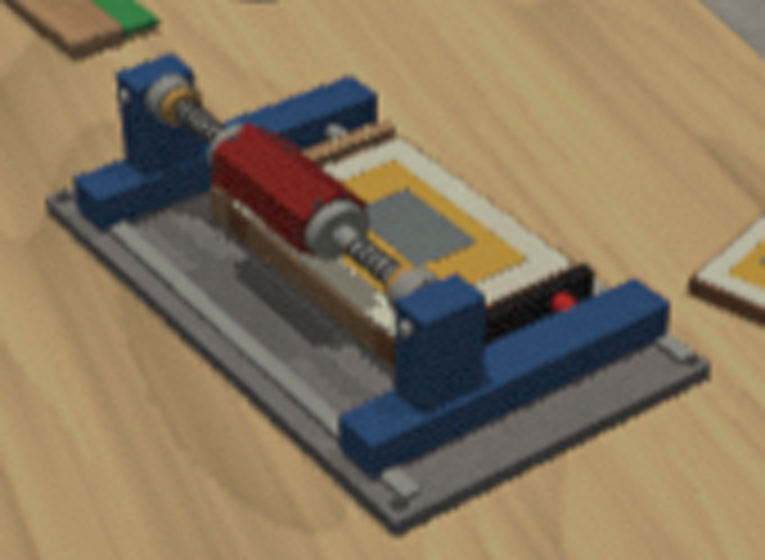

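```bash
cat >> h.py <<'E'
YAW=0.243
MID=np.array([.478,-.032,.125])
def tooltarget(phi,yaw=None):
    """tool rotation: x along press x, z down, then turned by phi about press +y"""
    yaw=YAW if yaw is None else yaw
    Rp=R.from_euler('z',yaw).as_matrix()
    return Rp@R.from_euler('y',phi).as_matrix()@np.diag([1,-1,-1.])
def go(s,p,Rt):
    """shift and rotvec in tool axes from state s to TCP pose p,Rt"""
    R0=rot(s['tool_rot']);return np.round(R0.T@(p-s['tool_pos']),4),np.round(R.from_matrix(R0.T@Rt).as_rotvec(),4)
E
python3 - <<'E'
from h import *
from plant import manip
s=manip.state()
print(go(s,np.array([.478,-.032,.27]),tooltarget(0)))
# barrel geometry from clouds
for n in ('top','side'):
    f=np.load(n+'0.npz');P=cloud(f);B,G,Rr=[f['image'][...,i].astype(int) for i in range(3)]
    m=(Rr>70)&(G<50)&(B<50)&(P[...,2]>.09)&(P[...,2]<.17)&(abs(P[...,0]-.48)<.06)&(abs(P[...,1]+.03)<.07)
    q=(P[m]-MID)@R.from_euler('z',YAW).as_matrix()
    q=q[abs(q[:,1])<.04]
    b=np.round(q[:,0]/.006).astype(int)
    for k in np.unique(b): print(n,k*6,(b==k).sum(),np.round(np.median(q[b==k,2])*1e3,1)+125)
E
```

```text
(array([-0.4816,  0.4573, -0.039 ]), array([5.00e-04, 1.50e-03, 9.58e-01]))
top -24 3 119.3
top -18 52 139.3
top -12 55 145.8
top -6 61 148.2
top 0 55 149.2
top 6 60 152.9
top 12 60 150.4
top 18 37 144.3
top 24 57 140.0
side -24 10 121.5
side -18 55 140.4
side -12 52 144.7
side -6 48 147.2
side 0 43 149.4
side 6 45 151.5
side 12 16 149.6
side 18 19 145.0
side 24 13 140.0
side 30 4 136.0
```

```bash
python3 -m handwheel '[{"dx":-0.043,"dy":0.041,"dz":-0.01,"az":0.086},{"dx":-0.087,"dy":0.082,"dz":-0.03,"az":0.17},{"dx":-0.13,"dy":0.123,"dz":-0.04,"az":0.26},{"dx":-0.173,"dy":0.165,"dz":-0.04,"az":0.34},{"dx":-0.217,"dy":0.206,"dz":-0.04,"az":0.43}]' 0; python3 - <<'E'
from h import *
from plant import manip
s=manip.state();print(s['time'],s['joint_pos'])
print(go(s,np.array([.478,-.032,.27]),tooltarget(0)))
E
```

```text
0.15 [ 1.08198523e+00  5.31967877e-02  1.61399748e+00  3.24880220e-05
  1.47596963e+00 -1.18985499e-01]
(array([-0.4816,  0.4573, -0.039 ]), array([5.00e-04, 1.50e-03, 9.58e-01]))invalid input at $[0]: expected keys dx, dy, dz, ax, ay, az
```

```bash
python3 -m handwheel '[{"dx":-0.043,"dy":0.041,"dz":-0.01,"ax":0,"ay":0,"az":0.086},{"dx":-0.087,"dy":0.082,"dz":-0.03,"ax":0,"ay":0,"az":0.17},{"dx":-0.13,"dy":0.123,"dz":-0.04,"ax":0,"ay":0,"az":0.26},{"dx":-0.173,"dy":0.165,"dz":-0.04,"ax":0,"ay":0,"az":0.34},{"dx":-0.217,"dy":0.206,"dz":-0.04,"ax":0,"ay":0,"az":0.43}]' 0; python3 - <<'E'
from h import *
from plant import manip
s=manip.state();print(s['time'],s['joint_pos'])
print(go(s,np.array([.478,-.032,.27]),tooltarget(0)))
E
```

```text
time: 0.78
tool_pos: [0.3398, 0.3042, 0.2713]
tool_rot: [0.0, 0.927, 0.375, 0.0]
contact_force: [1.0, -0.3, 0.2]
gripper_width: 0.999
0.775 [ 5.66841899e-01 -3.89914770e-01  1.93761302e+00 -2.08772392e-04
  1.59334411e+00 -2.01856184e-01]
(array([-0.1344,  0.3377,  0.0013]), array([ 2.000e-04, -6.000e-04,  5.257e-01]))
```

```bash
python3 -m handwheel '[{"dx":-0.023,"dy":0.057,"dz":0,"ax":0,"ay":0,"az":0.09},{"dx":-0.045,"dy":0.114,"dz":0,"ax":0,"ay":0,"az":0.18},{"dx":-0.068,"dy":0.171,"dz":0,"ax":0,"ay":0,"az":0.27},{"dx":-0.091,"dy":0.228,"dz":0,"ax":0,"ay":0,"az":0.36},{"dx":-0.112,"dy":0.281,"dz":0,"ax":0,"ay":0,"az":0.44}]' 0; python3 - <<'E'
from h import *
from plant import manip
import cv2
s=manip.state();print(s['time'],s['joint_pos'])
print(go(s,np.array([.478,-.032,.27]),tooltarget(0)))
f=manip.grab_frame('wrist');cv2.imwrite('pics/w1.png',f['image']);np.savez('w1.npz',**f)
E
```

```text
time: 1.4
tool_pos: [0.4553, 0.0243, 0.2712]
tool_rot: [-0.0, 0.987, 0.163, 0.0]
contact_force: [-0.2, 1.0, -0.1]
gripper_width: 1.0
1.4 [-1.10284027e-01 -3.90307318e-01  1.93807843e+00  1.51807529e-04
  1.59336337e+00 -4.37947352e-01]
(array([0.0034, 0.0606, 0.0012]), array([ 0.    , -0.0005,  0.0847]))
```

View pics/w1.png

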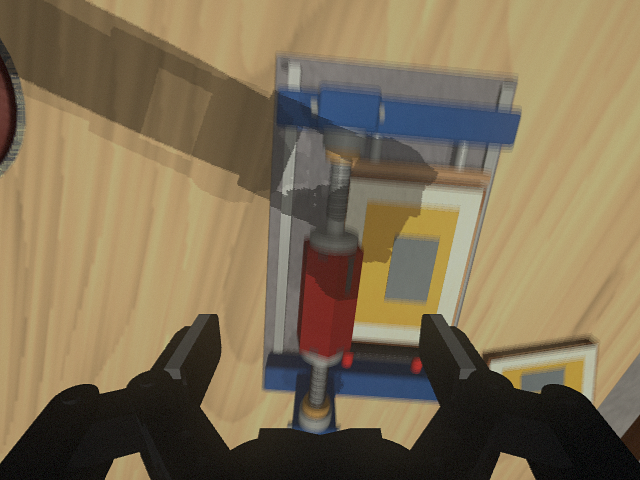

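The wrist view shows the barrel between (330,240) and (328,355), slightly blurred by motion. I'll finish the approach and look again at rest.

```bash
python3 -m handwheel '[{"dx":0.002,"dy":0.03,"dz":0,"ax":0,"ay":0,"az":0.043},{"dx":0.003,"dy":0.06,"dz":0,"ax":0,"ay":0,"az":0.085},{"dx":0.003,"dy":0.06,"dz":0,"ax":0,"ay":0,"az":0.085},{"dx":0.003,"dy":0.06,"dz":0,"ax":0,"ay":0,"az":0.085}]' 0; cat > look.py <<'E'
import sys,cv2
from h import *
from plant import manip
def look(tag,cams=('wrist',)):
    s=manip.state();out={}
    for n in cams:
        f=manip.grab_frame(n);out[n]=f;cv2.imwrite(f'pics/{n}_{tag}.png',f['image']);np.savez(f'{n}_{tag}.npz',**f)
    return s,out
def redcloud(f):
    P=cloud(f);B,G,Rr=[f['image'][...,i].astype(int) for i in range(3)]
    m=(Rr>60)&(G<.4*Rr)&(B<.4*Rr)&(P[...,2]>.09)&(P[...,2]<.17)&(abs(P[...,0]-.48)<.07)&(abs(P[...,1]+.03)<.08)
    return P[m]
E
python3 - <<'E'
from look import *
s,o=look('2');f=o['wrist'];print(s['time'],s['tool_pos'],s['joint_pos'],s['contact_force'],s['ft_torque'])
P=redcloud(f);q=(P-MID)@R.from_euler('z',YAW).as_matrix()
print(len(q),q.min(0),q.max(0))
q=q[abs(q[:,1])<.035]
b=np.round(q[:,0]/.003).astype(int)
for k in np.unique(b): print(k*3,(b==k).sum(),np.round(np.median(q[b==k,2])*1e3,1)+125)
E
```

```text
time: 1.95
tool_pos: [0.477, -0.0288, 0.271]
tool_rot: [-0.0, 0.992, 0.123, -0.0]
contact_force: [0.1, -0.1, 0.5]
gripper_width: 0.998
1.95 [ 0.47704715 -0.02877635  0.27103672] [-2.16386241e-01 -3.30437433e-01  1.89319702e+00  4.20340502e-04
  1.57955015e+00 -4.63119344e-01] [ 0.13031803 -0.14827528  0.50620047] [ 0.04468391  0.04693046 -0.00103864]
3488 [-0.01851773 -0.05037709  0.00958858] [0.02909114 0.04987439 0.03014687]
-18 63 143.6
-15 132 144.7
-12 144 145.6
-9 149 146.7
-6 156 148.0
-3 176 149.2
0 181 150.3
3 167 151.7
6 205 152.6
9 159 152.2
12 133 149.9
15 124 147.4
18 93 145.3
21 88 142.7
24 87 140.3
27 87 137.7
30 34 136.5
```

View pics/wrist_2.png

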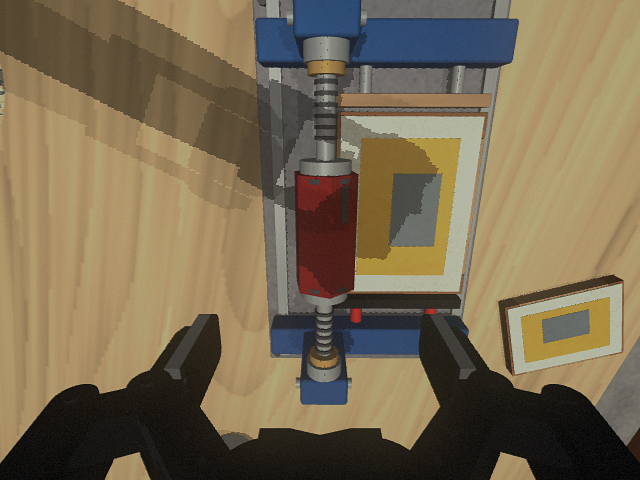

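The wrist view at rest shows the barrel at columns 296–357 and rows 170–298. Two flats are visible, meeting at column ~335. I'll fit a hexagonal prism to the depth data.

```bash
cat >> look.py <<'E'
from scipy.optimize import least_squares
def fithex(P,th0,zfix=None):
    """fit axis (x offset along press x at MID, z), yaw, theta; flats at 24 mm"""
    def res(p):
        cx,cz,yaw,th=p
        q=(P-MID)@R.from_euler('z',yaw).as_matrix();q=q[:,[0,2]]-[cx,cz]
        a=th+np.arange(6)*np.pi/3
        d=(q@np.array([np.sin(a),np.cos(a)])).max(1)-.024
        return d
    r=least_squares(res,[0,0,YAW,th0],loss='soft_l1',f_scale=.001)
    q=(P-MID)@R.from_euler('z',r.x[2]).as_matrix()
    y=np.percentile(q[:,1],[.5,99.5])
    c=MID+R.from_euler('z',r.x[2]).as_matrix()@np.array([r.x[0],y.mean(),r.x[1]])
    return r.x,c,y,np.sqrt(np.mean(r.fun**2))
E
python3 - <<'E'
from look import *
for n in ('wrist_2','top0','side0'):
    f=np.load(n+'.npz');print(n,*fithex(redcloud(f),.68))
E
```

```text
wrist_2 [0.00348327 0.00096737 0.2414651  0.67409882] [ 0.48136637 -0.0311027   0.12596737] [-0.04949977  0.04963233] 0.0005726842948969018
top0 [0.00346275 0.00078714 0.2443765  0.71510055] [ 0.48191231 -0.03337763  0.12578714] [-0.04977092  0.04520434] 0.0035299651773735
side0 [3.68376250e-03 2.59458916e-04 2.45056427e-01 6.64836489e-01] [ 0.4813378  -0.03016299  0.12525946] [-0.04717265  0.04911733] 0.0014956891696361353
```

```bash
sed -i 's/^YAW=.*/YAW=0.242/; s/^MID=.*/MID=np.array([.4815,-.031,.1258])/' h.py; cat >> h.py <<'E'
def grip(phi,back=0.,deep=.0214):
    Rt=tooltarget(phi);return MID+Rt[:,2]*(deep-back),Rt
def rep(s):
    """angle phi of the tool, offset of the grip centre from the barrel axis in tool axes, moment about press y"""
    Rt=rot(s['tool_rot']);Rp=R.from_euler('z',YAW).as_matrix();M=Rp.T@Rt@np.diag([1,-1,-1.])
    phi=np.arctan2(M[0,2],M[2,2]);off=Rt.T@(s['tool_pos']+(-.0214)*Rt[:,2]-MID)
    F=np.array(s['contact_force']);T=np.array(s['ft_torque'])
    mt=T+np.cross(s['tool_pos']-MID,F)
    print('t %.2f phi %.3f off_mm %s w %.3f'%(s['time'],phi,np.round(off*1e3,1),s['gripper_width']),'F(press)',np.round(Rp.T@F,1),'T(press)',np.round(Rp.T@T,2),'T at axis if about TCP',np.round((Rp.T@mt)[1],2),'effort',np.round(s['joint_efforts'],2),'q',np.round(s['joint_pos'],2))
E
python3 - <<'E'
from look import *
s=manip.state();rep(s)
print(go(s,*grip(.15,.1)))
print(go(s,*grip(.15,0)))
E
```

```text
t 2.00 phi 0.000 off_mm [  -3.8   -3.5 -166.7] w 0.998 F(press) [-0.  -0.1 -0. ] T(press) [-0.02  0.02  0.04] T at axis if about TCP 0.02 effort [-4.000e-01 -2.329e+01 -3.786e+01 -1.000e-02 -1.000e-02  0.000e+00] q [-0.22 -0.33  1.89  0.    1.58 -0.46]
(array([0.0155, 0.0035, 0.0676]), array([-1.000e-04, -1.497e-01,  5.300e-03]))
(array([0.0006, 0.0035, 0.1665]), array([-1.000e-04, -1.497e-01,  5.300e-03]))
```

```bash
python3 -m handwheel '[{"dx":0.010,"dy":0.002,"dz":0.03,"ax":0,"ay":-0.08,"az":0.003},{"dx":0.0155,"dy":0.0035,"dz":0.0676,"ax":0,"ay":-0.15,"az":0.005},{"dx":0.0105,"dy":0.0035,"dz":0.1006,"ax":0,"ay":-0.15,"az":0.005},{"dx":0.0055,"dy":0.0035,"dz":0.1336,"ax":0,"ay":-0.15,"az":0.005},{"dx":0.0006,"dy":0.0035,"dz":0.1665,"ax":0,"ay":-0.15,"az":0.005}]' 0; python3 -m handwheel '[{"dx":0,"dy":0,"dz":0,"ax":0,"ay":0,"az":0},{"dx":0,"dy":0,"dz":0,"ax":0,"ay":0,"az":0}]' 0;python3 - <<'E'
from look import *
s,o=look('3');rep(s);print(go(s,*grip(.15,0)))
E
```

```text
time: 2.62
tool_pos: [0.4785, -0.0315, 0.1039]
tool_rot: [0.009, 0.99, 0.121, -0.074]
contact_force: [-0.6, 0.2, -0.9]
gripper_width: 1.004
time: 2.88
tool_pos: [0.4796, -0.0323, 0.1062]
tool_rot: [0.01, 0.99, 0.12, -0.073]
contact_force: [0.3, -0.2, -0.1]
gripper_width: 1.002
t 2.88 phi 0.148 off_mm [ 0.8  0.7 -1.7] w 1.002 F(press) [ 0.2 -0.2 -0.1] T(press) [ 0.02 -0.06 -0.  ] T at axis if about TCP -0.07 effort [  0.05 -28.89 -32.27  -0.18   0.47   0.  ] q [-0.19 -0.08  1.97 -0.06  1.39 -0.41]
(array([-0.0009, -0.0008,  0.0017]), array([ 0.0012, -0.0019, -0.0002]))
```

View pics/wrist_3.png

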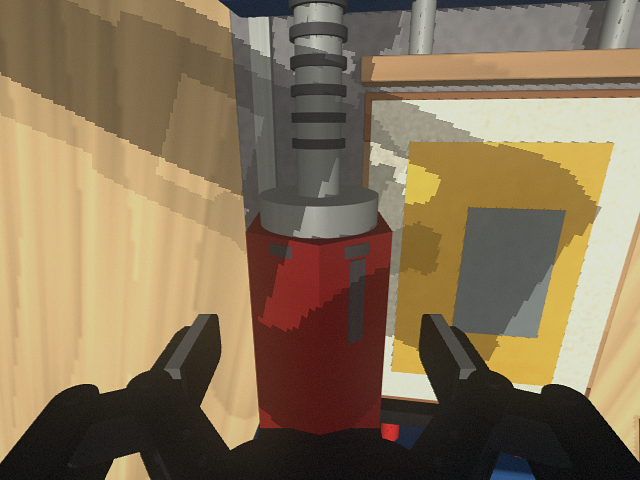

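The barrel (columns 247–391) sits midway between the fingers (208 and 435), with one edge facing up the camera line. Closing now.

```bash
python3 -m handwheel '[{"dx":0,"dy":0,"dz":0.0015,"ax":0,"ay":0,"az":0},{"dx":0,"dy":0,"dz":0.0015,"ax":0,"ay":0,"az":0},{"dx":0,"dy":0,"dz":0.0015,"ax":0,"ay":0,"az":0},{"dx":0,"dy":0,"dz":0.0015,"ax":0,"ay":0,"az":0},{"dx":0,"dy":0,"dz":0.0015,"ax":0,"ay":0,"az":0}]' 255; python3 - <<'E'
from look import *
s,o=look('4');rep(s)
E
```

```text
time: 3.55
tool_pos: [0.4791, -0.0328, 0.1043]
tool_rot: [0.009, 0.99, 0.12, -0.074]
contact_force: [-1.7, 0.9, 5.9]
gripper_width: 0.554
t 3.55 phi 0.149 off_mm [0.5 1.1 0.2] w 0.554 F(press) [-1.5  1.3  5.9] T(press) [0.18 0.19 0.05] T at axis if about TCP 0.24 effort [ -0.46 -27.39 -31.29  -0.24  -0.06   0.08] q [-0.19 -0.08  1.97 -0.06  1.39 -0.41]
```

View pics/wrist_4.png

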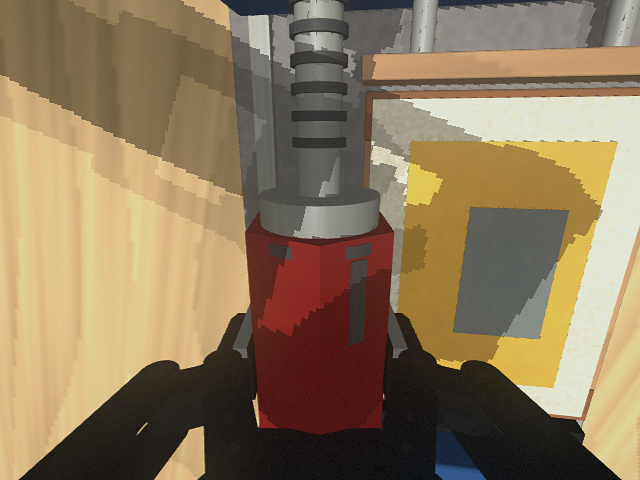

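Width 0.554 × 85 ≈ 47 mm, so it is gripped squarely on the flats. First stroke:

```bash
python3 -m handwheel '[{"dx":-0.0019,"dy":0,"dz":-0.0001,"ax":0,"ay":-0.09,"az":0},{"dx":-0.0038,"dy":0,"dz":-0.0003,"ax":0,"ay":-0.18,"az":0},{"dx":-0.0057,"dy":0,"dz":-0.0008,"ax":0,"ay":-0.27,"az":0},{"dx":-0.0075,"dy":0,"dz":-0.0014,"ax":0,"ay":-0.36,"az":0},{"dx":-0.0093,"dy":0,"dz":-0.0021,"ax":0,"ay":-0.45,"az":0}]' 255; python3 - <<'E'
from look import *
s=manip.state();rep(s)
E
```

```text
time: 4.22
tool_pos: [0.4707, -0.0349, 0.1078]
tool_rot: [0.036, 0.948, 0.115, -0.294]
contact_force: [-0.8, 0.0, 4.7]
gripper_width: 0.554
t 4.22 phi 0.602 off_mm [ 0.8  1.2 -0.1] w 0.554 F(press) [-0.7  0.2  4.7] T(press) [ 0.06 -0.15  0.04] T at axis if about TCP -0.08 effort [-7.400e-01 -3.989e+01 -2.832e+01 -3.700e-01  7.200e-01  3.000e-02] q [-0.11  0.21  1.74 -0.2   1.76 -0.33]
```

```bash
python3 -m handwheel '[{"dx":-0.0019,"dy":0,"dz":-0.0001,"ax":0,"ay":-0.09,"az":0},{"dx":-0.0038,"dy":0,"dz":-0.0003,"ax":0,"ay":-0.18,"az":0}]' 255; python3 - <<'E'
from look import *
s,o=look('5');rep(s)
for i in range(3):
  s=manip.state();rep(s);manip.grab_frame('side')
print(fithex(redcloud(o['wrist']),.0+.68+.62-1.047))
E
```

```text
time: 4.47
tool_pos: [0.4678, -0.0355, 0.1102]
tool_rot: [0.046, 0.918, 0.111, -0.378]
contact_force: [-1.7, 0.4, 4.3]
gripper_width: 0.557
t 4.47 phi 0.781 off_mm [ 0.8  1.1 -0.2] w 0.557 F(press) [-1.6  0.8  4.3] T(press) [ 0.06 -0.12  0.12] T at axis if about TCP -0.03 effort [-6.600e-01 -4.333e+01 -2.730e+01 -3.900e-01  1.080e+00  4.000e-02] q [-0.1   0.32  1.66 -0.25  1.9  -0.32]
t 4.53 phi 0.787 off_mm [ 0.8  1.1 -0.2] w 0.553 F(press) [-0.1  0.4 10.8] T(press) [0.04 1.24 0.09] T at axis if about TCP 1.4 effort [-4.200e-01 -4.231e+01 -2.776e+01 -1.400e-01  3.000e-02  7.000e-02] q [-0.09  0.33  1.66 -0.25  1.9  -0.32]
t 4.58 phi 0.784 off_mm [ 0.8  1.1 -0.2] w 0.550 F(press) [1.7 0.5 7.5] T(press) [0.05 0.73 0.05] T at axis if about TCP 0.81 effort [ -0.54 -39.51 -27.44  -0.37   0.75   0.05] q [-0.09  0.32  1.66 -0.25  1.9  -0.32]
t 4.62 phi 0.782 off_mm [ 0.8  1.1 -0.2] w 0.554 F(press) [0.8 0.8 6.6] T(press) [0.04 0.46 0.08] T at axis if about TCP 0.54 effort [ -0.75 -40.31 -27.36  -0.44   1.03   0.05] q [-0.1   0.32  1.66 -0.25  1.9  -0.32]
(array([6.89732776e-07, 2.06986654e-04, 2.43754257e-01, 2.61198396e-01]), array([ 0.478797  , -0.02012859,  0.12600699]), array([-0.02737816,  0.04978297]), np.float64(0.0005902925847360108))
```

View pics/wrist_5.png

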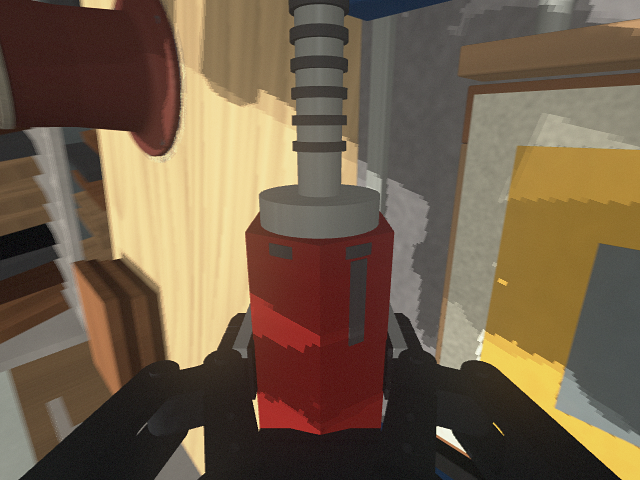

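The barrel has followed: the fitted angle is 1.31 rad against 1.306 from the tool. Next I'll read the settled moment, then let go and read the baseline at the same tilt.

```bash
python3 -m handwheel '[{"dx":0,"dy":0,"dz":0,"ax":0,"ay":0,"az":0},{"dx":0,"dy":0,"dz":0,"ax":0,"ay":0,"az":0}]' 255 >/dev/null; python3 - <<'E'
from look import *
rep(manip.state())
E
python3 -m handwheel '[{"dx":0,"dy":0,"dz":0,"ax":0,"ay":0,"az":0},{"dx":0,"dy":0,"dz":0,"ax":0,"ay":0,"az":0},{"dx":0,"dy":0,"dz":0,"ax":0,"ay":0,"az":0},{"dx":0,"dy":0,"dz":0,"ax":0,"ay":0,"az":0}]' 0 >/dev/null; python3 - <<'E'
from look import *
rep(manip.state())
E
```

```text
t 4.92 phi 0.779 off_mm [ 0.8  1.1 -0.2] w 0.554 F(press) [3.5 0.9 4.4] T(press) [0.02 0.22 0.05] T at axis if about TCP 0.23 effort [ -0.96 -41.55 -27.24  -0.56   1.43   0.05] q [-0.1   0.32  1.66 -0.25  1.9  -0.32]
t 5.42 phi 0.780 off_mm [1.  0.9 1.2] w 1.001 F(press) [-0.3 -0.2  0.3] T(press) [-0.01 -0.33 -0.02] T at axis if about TCP -0.32 effort [ -0.   -43.93 -30.    -0.67   2.11   0.  ] q [-0.1   0.32  1.67 -0.25  1.9  -0.32]
```

The free-hand baseline explains the reading: gravity gives about −0.46·sin φ. A sensor about 0.14 m behind the grip gives −0.36 N m at both moving samples, which is the jaws-free value. Now swing back open and regrip at φ ≈ −0.265.

```bash
cat >> h.py <<'E'
def mom(s,L=.142):
    Rt=rot(s['tool_rot']);Rp=R.from_euler('z',YAW).as_matrix();M=Rp.T@Rt@np.diag([1,-1,-1.])
    phi=np.arctan2(M[0,2],M[2,2]);F=Rp.T@s['contact_force'];T=(Rp.T@s['ft_torque'])[1]
    m=T-(.02-.48*np.sin(phi))-L*(-np.cos(phi)*F[0]+np.sin(phi)*F[2])
    print('t %.2f phi %.3f F %s T %.2f  M_axis %.3f'%(s['time'],phi,np.round(F,1),T,m))
E
python3 -m handwheel '[{"dx":0.0032,"dy":0,"dz":-0.0002,"ax":0,"ay":0.15,"az":0},{"dx":0.0063,"dy":0,"dz":-0.001,"ax":0,"ay":0.3,"az":0},{"dx":0.0093,"dy":0,"dz":-0.0021,"ax":0,"ay":0.45,"az":0},{"dx":0.0121,"dy":0,"dz":-0.0037,"ax":0,"ay":0.6,"az":0},{"dx":0.0146,"dy":0,"dz":-0.0057,"ax":0,"ay":0.75,"az":0}]' 0; python3 - <<'E'
from look import *
s=manip.state();rep(s);print(go(s,*grip(-.265)))
E
```

```text
time: 6.05
tool_pos: [0.4815, -0.0321, 0.1036]
tool_rot: [0.002, 0.993, 0.12, -0.012]
contact_force: [-0.7, -0.4, 0.3]
gripper_width: 1.0
t 6.05 phi 0.024 off_mm [0.3 1.1 0.8] w 1.000 F(press) [-0.8 -0.3  0.3] T(press) [ 0.02  0.05 -0.02] T at axis if about TCP 0.07 effort [  1.7  -22.5  -35.37  -0.43   0.85   0.32] q [-0.21 -0.16  2.04 -0.01  1.28 -0.45]
(array([ 0.0058, -0.0011, -0.0017]), array([ 0.0013,  0.2893, -0.0008]))
```

```bash
python3 -m handwheel '[{"dx":0.003,"dy":-0.0005,"dz":-0.001,"ax":0,"ay":0.15,"az":0},{"dx":0.0058,"dy":-0.001,"dz":-0.0017,"ax":0,"ay":0.289,"az":0},{"dx":0.0058,"dy":-0.001,"dz":-0.0017,"ax":0,"ay":0.289,"az":0},{"dx":0.0058,"dy":-0.001,"dz":-0.0017,"ax":0,"ay":0.289,"az":0}]' 0; python3 - <<'E'
from look import *
s,o=look('6');rep(s);mom(s);print(go(s,*grip(-.265)))
print(fithex(redcloud(o['wrist']),.26))
E
```

```text
time: 6.55
tool_pos: [0.4869, -0.0299, 0.1051]
tool_rot: [-0.015, 0.984, 0.119, 0.128]
contact_force: [0.5, -0.8, 0.9]
gripper_width: 1.0
t 6.55 phi -0.258 off_mm [0.1 0.2 0.1] w 1.000 F(press) [ 0.3 -0.9  0.9] T(press) [-0.02  0.07  0.03] T at axis if about TCP 0.06 effort [ -0.15 -20.69 -34.37   0.37  -0.62   0.  ] q [-0.29 -0.35  2.2   0.15  1.07 -0.59]
t 6.55 phi -0.258 F [ 0.3 -0.9  0.9] T 0.07  M_axis 0.002
(array([ 0.0001, -0.0002, -0.0001]), array([ 0.0011,  0.0069, -0.0008]))
(array([-4.95428951e-05,  1.23248362e-04,  2.41260801e-01,  2.59739040e-01]), array([ 0.4786955 , -0.01980941,  0.12592325]), array([-0.02671124,  0.04978435]), np.float64(0.0005106052057069022))
```

View pics/wrist_6.png

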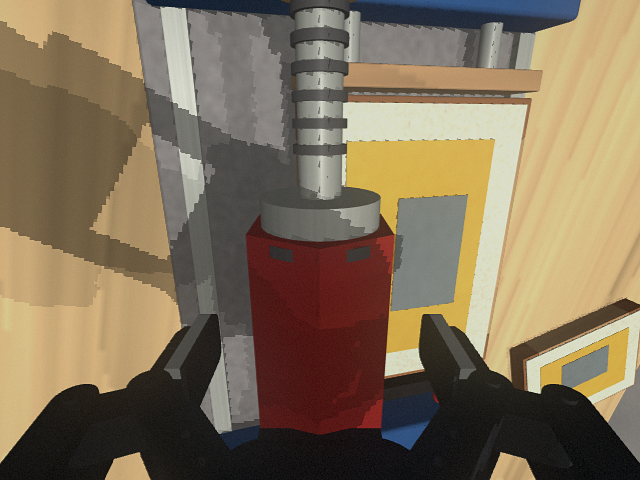

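The flats are square to the fingers again: barrel at columns 247–392, fitted angle 0.260 (+60°). Closing, then the second stroke.

```bash
python3 -m handwheel '[{"dx":0,"dy":0,"dz":0,"ax":0,"ay":0.005,"az":0},{"dx":0,"dy":0,"dz":0,"ax":0,"ay":0.005,"az":0},{"dx":0,"dy":0,"dz":0,"ax":0,"ay":0.005,"az":0},{"dx":0,"dy":0,"dz":0,"ax":0,"ay":0.005,"az":0}]' 255 |tail -1; python3 -c "
from look import *
mom(manip.state())"
python3 -m handwheel '[{"dx":-0.0021,"dy":0,"dz":-0.0001,"ax":0,"ay":-0.1,"az":0},{"dx":-0.0043,"dy":0,"dz":-0.0004,"ax":0,"ay":-0.2,"az":0},{"dx":-0.0063,"dy":0,"dz":-0.001,"ax":0,"ay":-0.3,"az":0},{"dx":-0.0083,"dy":0,"dz":-0.0017,"ax":0,"ay":-0.4,"az":0},{"dx":-0.0103,"dy":0,"dz":-0.0026,"ax":0,"ay":-0.5,"az":0}]' 255|tail -1;  python3 -c "
from look import *
mom(manip.state())"
python3 -m handwheel '[{"dx":-0.0021,"dy":0,"dz":-0.0001,"ax":0,"ay":-0.1,"az":0}]' 255|tail -1;  python3 -c "
from look import *
mom(manip.state())"
python3 -m handwheel '[{"dx":-0.0021,"dy":0,"dz":-0.0001,"ax":0,"ay":-0.1,"az":0}]' 255|tail -1;  python3 -c "
from look import *
mom(manip.state())"
```

```text
gripper_width: 0.551
t 7.10 phi -0.265 F [5.2 0.4 0.3] T -0.26  M_axis 0.317
gripper_width: 0.55
t 7.72 phi 0.237 F [ 1.3  2.  -0.2] T -0.77  M_axis -0.490
gripper_width: 0.549
t 7.85 phi 0.337 F [ 1.3  1.3 -0. ] T -0.69  M_axis -0.378
gripper_width: 0.554
t 7.97 phi 0.437 F [1.8 1.1 0.1] T -0.76  M_axis -0.349
```

```bash
python3 -m handwheel '[{"dx":-0.0021,"dy":0,"dz":-0.0001,"ax":0,"ay":-0.1,"az":0}]' 255|tail -1;  python3 -c "
from look import *
mom(manip.state())"
python3 -m handwheel '[{"dx":-0.0021,"dy":0,"dz":-0.0001,"ax":0,"ay":-0.1,"az":0}]' 255|tail -1;  python3 -c "
from look import *
mom(manip.state())"
python3 -m handwheel '[{"dx":-0.0021,"dy":0,"dz":-0.0001,"ax":0,"ay":-0.1,"az":0}]' 255|tail -1;  python3 -c "
from look import *
mom(manip.state())"
python3 -m handwheel '[{"dx":-0.0021,"dy":0,"dz":-0.0001,"ax":0,"ay":-0.1,"az":0}]' 255|tail -1;  python3 -c "
from look import *
mom(manip.state());rep(manip.state())"
```

```text
gripper_width: 0.554
t 8.10 phi 0.537 F [2.  1.6 0. ] T -0.71  M_axis -0.252
gripper_width: 0.555
t 8.22 phi 0.637 F [0.9 0.5 1.3] T -0.73  M_axis -0.476
gripper_width: 0.554
t 8.35 phi 0.737 F [1.1 0.6 0.5] T -0.76  M_axis -0.384
gripper_width: 0.556
t 8.47 phi 0.837 F [1.6 0.1 0.9] T -0.69  M_axis -0.296
t 8.47 phi 0.837 off_mm [ 0.8 -0.1 -0.3] w 0.556 F(press) [1.6 0.1 0.9] T(press) [ 0.03 -0.69  0.1 ] T at axis if about TCP -0.7 effort [ -1.26 -46.01 -27.32  -0.8    2.     0.06] q [-0.09  0.36  1.64 -0.26  1.94 -0.32]
```

```bash
python3 -m handwheel '[{"dx":-0.0021,"dy":0,"dz":-0.0001,"ax":0,"ay":-0.1,"az":0}]' 255|tail -1;  python3 -c "
from look import *
mom(manip.state())"
python3 -m handwheel '[{"dx":-0.0021,"dy":0,"dz":-0.0001,"ax":0,"ay":-0.1,"az":0}]' 255|tail -1;  python3 -c "
from look import *
mom(manip.state())"
python3 -m handwheel '[{"dx":0,"dy":0,"dz":0,"ax":0,"ay":0,"az":0},{"dx":0,"dy":0,"dz":0,"ax":0,"ay":0,"az":0},{"dx":0,"dy":0,"dz":0,"ax":0,"ay":0,"az":0},{"dx":0,"dy":0,"dz":0,"ax":0,"ay":0,"az":0}]' 0 |tail -1;  python3 -c "
from look import *
s,o=look('7',('wrist','top','side'))
rep(s);mom(s);print(fithex(redcloud(o['wrist']),.5))
im=o['top']['image'][200:340,245:415];cv2.imwrite('pics/top7c.png',cv2.resize(im,None,fx=4.5,fy=4,interpolation=cv2.INTER_CUBIC))"
```

```text
gripper_width: 0.552
t 8.60 phi 0.937 F [1.1 1.1 0.5] T -0.68  M_axis -0.283
gripper_width: 0.555
t 8.72 phi 1.037 F [1.  0.3 1.2] T -0.71  M_axis -0.390
gripper_width: 1.0
t 9.22 phi 1.035 off_mm [0.1 0.1 0.4] w 1.000 F(press) [ 0.2 -0.1  0.4] T(press) [-0.01 -0.39 -0.01] T at axis if about TCP -0.38 effort [  0.   -48.18 -28.37  -0.75   2.57   0.  ] q [-0.08  0.47  1.57 -0.31  2.09 -0.32]
t 9.22 phi 1.035 F [ 0.2 -0.1  0.4] T -0.39  M_axis -0.024
(array([1.55476019e-05, 2.14556713e-04, 2.43132900e-01, 5.18195337e-01]), array([ 0.47869797, -0.01963872,  0.12601456]), array([-0.02548035,  0.04888376]), np.float64(0.0004671561243685097))
```

View pics/wrist_7.png

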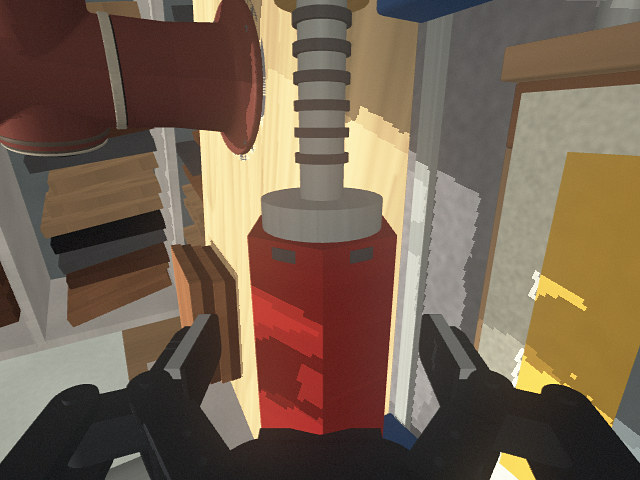

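```bash
python3 -m handwheel '[{"dx":0.0037,"dy":0,"dz":-0.0003,"ax":0,"ay":0.175,"az":0},{"dx":0.0073,"dy":0,"dz":-0.0013,"ax":0,"ay":0.35,"az":0},{"dx":0.0107,"dy":0,"dz":-0.0029,"ax":0,"ay":0.525,"az":0},{"dx":0.0138,"dy":0,"dz":-0.005,"ax":0,"ay":0.7,"az":0},{"dx":0.0164,"dy":0,"dz":-0.0077,"ax":0,"ay":0.875,"az":0}]' 0|tail -1; python3 - <<'E'
from look import *
s=manip.state();rep(s);print(go(s,*grip(-.006)))
E
```

```text
gripper_width: 1.004
t 10.00 phi 0.154 off_mm [ 0.3  0.1 -0.2] w 1.004 F(press) [-0.8 -0.4  0.2] T(press) [-0.01 -0.03 -0.02] T at axis if about TCP -0.01 effort [  1.86 -24.64 -34.81  -0.56   1.35   0.28] q [-0.18 -0.08  1.97 -0.07  1.39 -0.41]
(array([ 0.0031, -0.0002, -0.0001]), array([ 0.0014,  0.1599, -0.001 ]))
```

View pics/top7c.png

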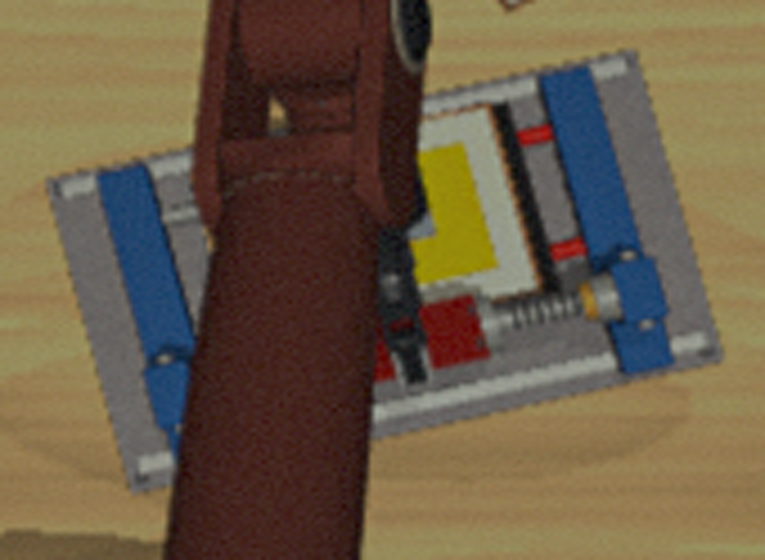

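The top crop shows the right jaw's rubber at about (530,210), close against the frame edge. The arm hides the left side.

```bash
python3 -m handwheel '[{"dx":0.0031,"dy":0,"dz":0,"ax":0.001,"ay":0.155,"az":0},{"dx":0.0031,"dy":0,"dz":0,"ax":0.001,"ay":0.155,"az":0},{"dx":0.0031,"dy":0,"dz":0,"ax":0.001,"ay":0.155,"az":0}]' 0|tail -1; python3 - <<'E'
from look import *
s,o=look('8',('wrist','side'));rep(s);mom(s);print(go(s,*grip(-.005)))
print(fithex(redcloud(o['wrist']),.51))
E
python3 -m handwheel '[{"dx":0,"dy":0,"dz":0,"ax":0,"ay":0,"az":0},{"dx":0,"dy":0,"dz":0,"ax":0,"ay":0,"az":0},{"dx":0,"dy":0,"dz":0,"ax":0,"ay":0,"az":0},{"dx":0,"dy":0,"dz":0,"ax":0,"ay":0,"az":0}]' 255|tail -1; python3 - <<'E'
from look import *
s=manip.state();rep(s);mom(s)
E
```

```text
gripper_width: 1.003
t 10.38 phi 0.007 off_mm [-0.2  0.2  0.7] w 1.003 F(press) [0.6 0.4 0.3] T(press) [-0.09  0.02 -0.04] T at axis if about TCP 0.0 effort [-1.400e-01 -2.715e+01 -3.356e+01 -2.000e-02  6.000e-02  0.000e+00] q [-0.22 -0.18  2.05 -0.    1.27 -0.46]
t 10.38 phi 0.007 F [0.6 0.4 0.3] T 0.02  M_axis 0.089
(array([ 0.0004, -0.0001, -0.0007]), array([-0.0003,  0.012 , -0.0012]))
(array([-2.27267230e-05,  1.40590447e-04,  2.43077378e-01,  5.17263172e-01]), array([ 0.47859872, -0.01939481,  0.12594059]), array([-0.02572887,  0.04965353]), np.float64(0.00044905449196363964))
gripper_width: 0.554
t 10.97 phi 0.004 off_mm [ 0.3 -0.1  1. ] w 0.554 F(press) [ 5.9  0.5 -2.6] T(press) [ 0.09 -0.66  0.06] T at axis if about TCP -0.79 effort [ -1.1  -27.34 -33.15  -0.59   1.11   0.12] q [-0.22 -0.18  2.05 -0.    1.27 -0.46]
t 10.97 phi 0.004 F [ 5.9  0.5 -2.6] T -0.66  M_axis 0.168
```

View pics/wrist_8.png

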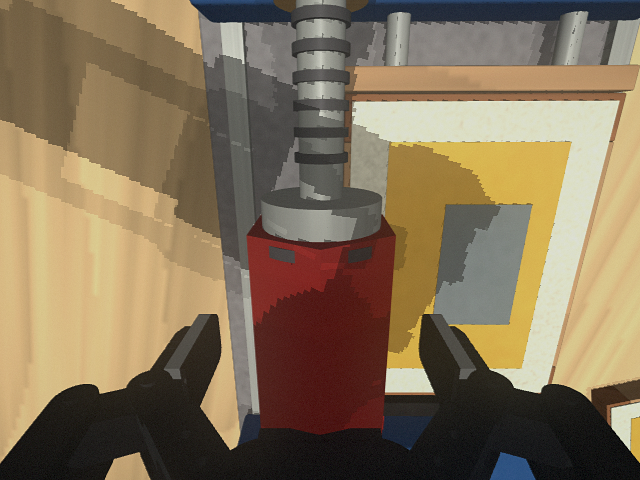

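The packing is now close to the frame's left edge (row ~92 against 98). The next stroke goes in small steps with a reading after each.

```bash
cat > m.py <<'E'
from look import *
mom(manip.state())
E
python3 -m handwheel '[{"dx":-0.0012,"dy":0,"dz":-0.0001,"ax":0,"ay":-0.08,"az":0},{"dx":-0.0026,"dy":0,"dz":-0.0003,"ax":0,"ay":-0.16,"az":0}]' 255|tail -1;  python3 m.py
python3 -m handwheel '[{"dx":-0.0017,"dy":0,"dz":-0.0001,"ax":0,"ay":-0.08,"az":0}]' 255|tail -1;  python3 m.py
python3 -m handwheel '[{"dx":-0.0017,"dy":0,"dz":-0.0001,"ax":0,"ay":-0.08,"az":0}]' 255|tail -1;  python3 m.py
python3 -m handwheel '[{"dx":-0.0017,"dy":0,"dz":-0.0001,"ax":0,"ay":-0.08,"az":0}]' 255|tail -1;  python3 m.py
```

```text
gripper_width: 0.554
t 11.22 phi 0.168 F [ 0.2  0.2 -0.6] T -0.53  M_axis -0.421
gripper_width: 0.552
t 11.35 phi 0.249 F [-0.5  0.4 -1.1] T -0.51  M_axis -0.434
gripper_width: 0.553
t 11.47 phi 0.329 F [-1.3  1.  -0.8] T -0.56  M_axis -0.562
gripper_width: 0.552
t 11.60 phi 0.409 F [-1.5  0.9 -0.7] T -0.58  M_axis -0.576
```

The moment is rising (−0.42 to −0.58), so this looks like contact. Smaller steps from here.

```bash
python3 -m handwheel '[{"dx":-0.0008,"dy":0,"dz":0,"ax":0,"ay":-0.04,"az":0}]' 255|tail -1;  python3 m.py
python3 -m handwheel '[{"dx":-0.0008,"dy":0,"dz":0,"ax":0,"ay":-0.04,"az":0}]' 255|tail -1;  python3 m.py
```

```text
gripper_width: 0.555
t 11.72 phi 0.449 F [-2.9  1.2  1.9] T -0.33  M_axis -0.623
gripper_width: 0.554
t 11.85 phi 0.488 F [-2.8  1.1  2. ] T -0.41  M_axis -0.683
```

```bash
python3 -m handwheel '[{"dx":0,"dy":0,"dz":0,"ax":0,"ay":0,"az":0},{"dx":0,"dy":0,"dz":0,"ax":0,"ay":0,"az":0},{"dx":0,"dy":0,"dz":0,"ax":0,"ay":0,"az":0},{"dx":0,"dy":0,"dz":0,"ax":0,"ay":0,"az":0}]' 0|tail -1;  python3 m.py; python3 - <<'E'
from look import *
s,o=look('9',('wrist','side'));mom(manip.state());rep(s)
x=fithex(redcloud(o['wrist']),1.0);print(x); print('theta',x[0][3]+2*1.0472);print(go(s,*grip(x[0][3]+2.0944-2*1.0472-.5236)))
a=np.load('side_8.npz')['image'];b=o['side']['image'];a0=np.load('side0.npz')['image']
c=np.hstack([cv2.resize(i[215:330,290:390],None,fx=4,fy=5,interpolation=cv2.INTER_CUBIC) for i in (a0,b)])
cv2.imwrite('pics/side9c.png',c)
E
```

```text
gripper_width: 1.002
t 12.35 phi 0.485 F [ 0.2 -0.1 -0.3] T -0.20  M_axis 0.045
t 12.45 phi 0.486 F [ 1.  -0.4 -0.6] T -0.15  M_axis 0.223
t 12.35 phi 0.485 off_mm [0.7 0.1 0.5] w 1.002 F(press) [ 0.2 -0.1 -0.3] T(press) [ 0.02 -0.2   0.01] T at axis if about TCP -0.2 effort [ -0.   -37.82 -31.77  -0.5    1.39  -0.  ] q [-0.13  0.14  1.8  -0.17  1.66 -0.35]
(array([-8.44287861e-06,  1.90698826e-04,  2.44924604e-01,  1.00590368e+00]), array([ 0.47858638, -0.01937766,  0.1259907 ]), array([-0.02585873,  0.0498227 ]), np.float64(0.00048687572627860643))
theta 3.10030368273803
(array([-0.0007, -0.    , -0.0005]), array([-0.0009,  0.0032, -0.0009]))
```

View pics/side9c.png

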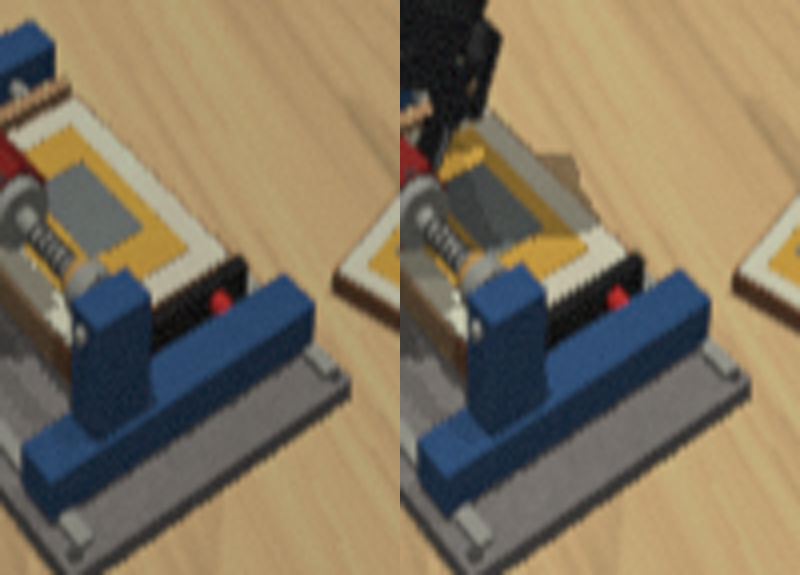

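View pics/wrist_9.png

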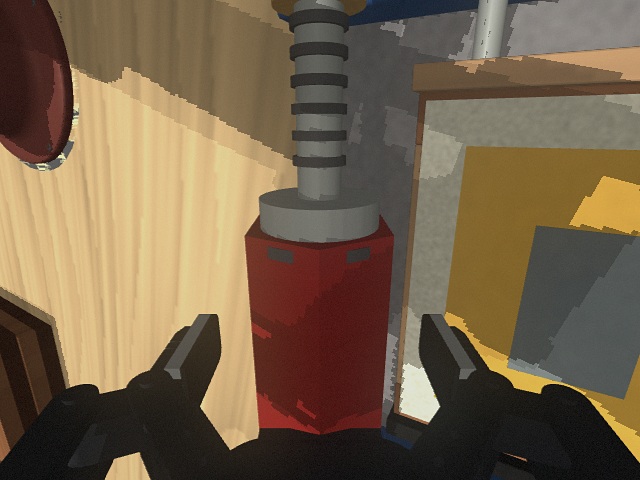

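At θ = 3.10 rad the packing lies against the frame's left edge (row ~90) with no gap visible. Single readings carry about ±0.1 N m of noise. So I'll regrip the same flats centred, back off a little, and creep forward taking many samples.

```bash
python3 -m handwheel '[{"dx":-0.0007,"dy":0,"dz":-0.0005,"ax":0,"ay":0.003,"az":0},{"dx":-0.0007,"dy":0,"dz":-0.0005,"ax":0,"ay":0.003,"az":0}]' 0|tail -1
python3 -m handwheel '[{"dx":0,"dy":0,"dz":0,"ax":0,"ay":0,"az":0},{"dx":0,"dy":0,"dz":0,"ax":0,"ay":0,"az":0},{"dx":0,"dy":0,"dz":0,"ax":0,"ay":0,"az":0},{"dx":0,"dy":0,"dz":0,"ax":0,"ay":0,"az":0},{"dx":0,"dy":0,"dz":0,"ax":0,"ay":0,"az":0}]' 255|tail -1; python3 m.py
python3 -m handwheel '[{"dx":0.001,"dy":0,"dz":0,"ax":0,"ay":0.05,"az":0},{"dx":0.0021,"dy":0,"dz":-0.0001,"ax":0,"ay":0.1,"az":0},{"dx":0.0032,"dy":0,"dz":-0.0002,"ax":0,"ay":0.15,"az":0},{"dx":0.0043,"dy":0,"dz":-0.0004,"ax":0,"ay":0.2,"az":0}]' 255|tail -1; python3 m.py
```

```text
gripper_width: 1.004
gripper_width: 0.556
t 13.32 phi 0.481 F [ 4.1  0.5 -0.4] T -1.01  M_axis -0.270
gripper_width: 0.555
t 13.82 phi 0.280 F [ 5.  -0.2 -1.8] T -0.66  M_axis 0.206
```

```bash

python3 -m handwheel '[{"dx":0.0002,"dy":0,"dz":0,"ax":0,"ay":-0.03,"az":0}]' 255|tail -1;  python3 m.py
python3 -m handwheel '[{"dx":-0.0003,"dy":0,"dz":0,"ax":0,"ay":-0.03,"az":0}]' 255|tail -1;  python3 m.py
python3 -m handwheel '[{"dx":-0.0006,"dy":0,"dz":0,"ax":0,"ay":-0.03,"az":0}]' 255|tail -1;  python3 m.py
python3 -m handwheel '[{"dx":-0.0006,"dy":0,"dz":0,"ax":0,"ay":-0.03,"az":0}]' 255|tail -1;  python3 m.py
python3 -m handwheel '[{"dx":-0.0006,"dy":0,"dz":0,"ax":0,"ay":-0.03,"az":0}]' 255|tail -1;  python3 m.py
python3 -m handwheel '[{"dx":-0.0006,"dy":0,"dz":0,"ax":0,"ay":-0.03,"az":0}]' 255|tail -1;  python3 m.py
```

```text
gripper_width: 0.551
t 13.95 phi 0.313 F [ 0.1 -0.2 -0.5] T -0.77  M_axis -0.602
gripper_width: 0.549
t 14.07 phi 0.348 F [-2.4 -0.2  4.2] T -0.17  M_axis -0.546
gripper_width: 0.549
t 14.20 phi 0.379 F [-4.6  1.4  4.6] T 0.18  M_axis -0.516
gripper_width: 0.554
t 14.32 phi 0.409 F [-4.4  1.1  5.8] T 0.16  M_axis -0.574
gripper_width: 0.555
t 14.45 phi 0.439 F [-4.5  1.   6.2] T 0.16  M_axis -0.609
gripper_width: 0.552
t 14.57 phi 0.469 F [-4.1  0.6  5.7] T 0.15  M_axis -0.535
```

```bash
cat > fit.py <<'E'
import numpy as np
from scipy.optimize import least_squares
free=np.array([(.602,-.7,4.7,-.15),(.781,-1.6,4.3,-.12),(.237,1.3,-.2,-.77),(.337,1.3,0,-.69),(.437,1.8,.1,-.76),(.537,2,0,-.71),(.637,.9,1.3,-.73),(.737,1.1,.5,-.76),(.837,1.6,.9,-.69),(.937,1.1,.5,-.68),(1.037,1,1.2,-.71)])
un=np.array([(0,0,0,.02),(.148,.2,-.1,-.06),(.78,-.3,.3,-.33),(1.035,.2,.4,-.39),(.007,.6,.3,.02),(.485,.2,-.3,-.2),(.486,1,-.6,-.15),(-.258,.3,.9,.07)])
ld=np.array([(.168,.2,-.6,-.53),(.249,-.5,-1.1,-.51),(.329,-1.3,-.8,-.56),(.409,-1.5,-.7,-.58),(.449,-2.9,1.9,-.33),(.488,-2.8,2.,-.41),
 (.348,-2.4,4.2,-.17),(.379,-4.6,4.6,.18),(.409,-4.4,5.8,.16),(.439,-4.5,6.2,.16),(.469,-4.1,5.7,.15)])
s=lambda a:-np.cos(a[:,0])*a[:,1]+np.sin(a[:,0])*a[:,2]
def res(p):
    L,A,c,pc,dc,mf=p
    g=lambda a,x:a[:,3]-(c+A*np.sin(a[:,0]))-(L*s(a))+x
    return np.r_[g(free,mf+dc),g(un,0)*1.5, g(ld,dc+mf+.8*np.maximum(0,ld[:,0]-pc)), (mf-.36)*10, dc*10, (L-.142)*20]
r=least_squares(res,[.142,-.47,.02,.12,0,.36]);J=np.linalg.inv(r.jac.T@r.jac);sg=np.sqrt(np.mean(r.fun**2))
print('L A c phic dc mf',np.round(r.x,3),'sd',np.round(np.sqrt(np.diag(J))*sg,3),sg); print(np.round(r.fun,2))
print('squeeze at phi',[(p,round(200*(p-r.x[3]))) for p in (.47,.488,.5,.53)])
E
python3 fit.py
```

```text
L A c phic dc mf [ 0.141 -0.503  0.05   0.114  0.002  0.362] sd [0.004 0.044 0.023 0.04  0.008 0.008] 0.0794307293755501
[-0.01 -0.04 -0.15 -0.04 -0.01  0.11 -0.12 -0.04  0.06  0.08 -0.04 -0.04
 -0.01 -0.13 -0.06  0.09  0.04  0.3  -0.05 -0.05  0.01 -0.05  0.01 -0.02
 -0.04 -0.02  0.05  0.01 -0.    0.09  0.02  0.02 -0.01]
squeeze at phi [(0.47, 71), (0.488, 75), (0.5, 77), (0.53, 83)]
```

The pooled fit gives L = 0.141 m. It puts contact at φ ≈ 0.11 ± 0.04, so squeeze ≈ 71 N now and ≈ 77 N at φ = 0.50. One last small step, then release.

```bash

python3 -m handwheel '[{"dx":-0.0006,"dy":0,"dz":0,"ax":0,"ay":-0.03,"az":0}]' 255|tail -1;  python3 m.py
python3 -m handwheel '[{"dx":0,"dy":0,"dz":0,"ax":0,"ay":0,"az":0},{"dx":0,"dy":0,"dz":0,"ax":0,"ay":0,"az":0}]' 255|tail -1; python3 m.py
python3 -m handwheel '[{"dx":0,"dy":0,"dz":0,"ax":0,"ay":0,"az":0},{"dx":0,"dy":0,"dz":0,"ax":0,"ay":0,"az":0},{"dx":0,"dy":0,"dz":0,"ax":0,"ay":0,"az":0},{"dx":0,"dy":0,"dz":0,"ax":0,"ay":0,"az":0}]' 0|tail -1;  python3 - <<'E'
from look import *
s,o=look('10');rep(s);mom(s)
x=fithex(redcloud(o['wrist']),1.02);print(x[0],'theta',x[0][3]+2.0944)
E
```

```text
gripper_width: 0.552
t 14.70 phi 0.499 F [-4.9  1.2  6.1] T 0.15  M_axis -0.668
gripper_width: 0.55
t 14.95 phi 0.499 F [-2.1  0.3  5.9] T 0.56  M_axis 0.120
gripper_width: 1.007
t 15.45 phi 0.493 off_mm [ 1.6 -0.   0.1] w 1.007 F(press) [-0.   0.2 -0.2] T(press) [ 0.03 -0.19  0.  ] T at axis if about TCP -0.19 effort [  0.   -38.04 -31.74  -0.5    1.41   0.  ] q [-0.13  0.15  1.79 -0.17  1.67 -0.34]
t 15.45 phi 0.493 F [-0.   0.2 -0.2] T -0.19  M_axis 0.030
[-1.98446056e-05  1.88561391e-04  2.44405636e-01  1.02313671e+00] theta 3.117536706995142
```

```bash

python3 -m handwheel '[{"dx":-0.001,"dy":0,"dz":-0.02,"ax":0,"ay":0,"az":0},{"dx":-0.001,"dy":0,"dz":-0.05,"ax":0,"ay":0,"az":0},{"dx":-0.001,"dy":0,"dz":-0.09,"ax":0,"ay":0,"az":0},{"dx":-0.001,"dy":0,"dz":-0.13,"ax":0,"ay":0,"az":0}]' 0; python3 - <<'E'
from look import *
s=manip.state();print(go(s,np.array([.477,-.0288,.271]),tooltarget(0)))
E
```

```text
time: 16.0
tool_pos: [0.5329, -0.0184, 0.2238]
tool_rot: [0.029, 0.963, 0.117, -0.242]
contact_force: [1.2, 0.6, -0.3]
gripper_width: 1.003
(array([-0.0724, -0.0033, -0.0148]), array([-3.000e-04,  4.915e-01, -1.000e-03]))
```

```bash

python3 -m handwheel '[{"dx":-0.018,"dy":-0.001,"dz":-0.01,"ax":0,"ay":0.12,"az":0},{"dx":-0.036,"dy":-0.002,"dz":-0.02,"ax":0,"ay":0.24,"az":0},{"dx":-0.054,"dy":-0.003,"dz":-0.02,"ax":0,"ay":0.37,"az":0},{"dx":-0.0724,"dy":-0.0033,"dz":-0.0148,"ax":0,"ay":0.4915,"az":0},{"dx":-0.0724,"dy":-0.0033,"dz":-0.0148,"ax":0,"ay":0.4915,"az":0}]' 0; 
python3 -m handwheel '[{"dx":0,"dy":0,"dz":0,"ax":0,"ay":0,"az":0},{"dx":0,"dy":0,"dz":0,"ax":0,"ay":0,"az":0},{"dx":0,"dy":0,"dz":0,"ax":0,"ay":0,"az":0}]' 0 |tail -1
python3 - <<'E'
from look import *
s,o=look('11',('wrist','side'));rep(s)
a=np.load('wrist_2.npz')['image'];b=o['wrist']['image']
c=np.hstack([cv2.resize(i[80:340,325:525],(400,520),interpolation=cv2.INTER_CUBIC) for i in (a,b)])
cv2.imwrite('pics/cmp11.png',c)
f=o['wrist'];x=fithex(redcloud(f),1.02);print(x,'theta',x[0][3]+2.0944)
# frame height
P=cloud(f);q=(P-np.array([*MID[:2],0]))@R.from_euler('z',YAW).as_matrix()
m=(abs(q[...,1])<.09)&(q[...,0]>.04)&(q[...,0]<.11)
z=q[...,2][m];A=np.c_[q[m][:,:2],np.ones(m.sum())];k=(z>.03)&(z<.06);print('frame top plane',np.linalg.lstsq(A[k],z[k],rcond=None)[0],np.median(z))
for n in ('side0','side_11'):
    f=np.load(n+'.npz');P=cloud(f)
    B,G,Rr=[f['image'][...,i].astype(int) for i in range(3)]
    for nm,(u,v) in dict(tape=(278,189),jar=(332,376)).items(): print(n,nm,pt(f,u,v))
print('side diff')
E
```

```text
time: 16.62
tool_pos: [0.4748, -0.0294, 0.271]
tool_rot: [0.001, 0.993, 0.12, 0.001]
contact_force: [0.0, 0.6, -0.3]
gripper_width: 1.0
gripper_width: 0.998
t 17.00 phi 0.003 off_mm [  -4.7   -3.5 -163.7] w 0.998 F(press) [-0.2  0.4 -1.5] T(press) [-0.02  0.07  0.02] T at axis if about TCP 0.03 effort [-1.000e-02 -2.381e+01 -3.790e+01 -0.000e+00  2.000e-02  0.000e+00] q [-0.22 -0.33  1.9  -0.    1.58 -0.46]
(array([-1.34438293e-04,  1.61074475e-04,  2.42901659e-01,  1.02336888e+00]), array([ 0.4813329 , -0.0308846 ,  0.12596107]), array([-0.04929528,  0.04959969]), np.float64(0.0006064719722158341)) theta 3.1177688843973854
frame top plane [ 0.00451463 -0.00209927  0.04515349] 0.3109346962740314
side0 tape [ 0.63768384  0.48083005 -0.00440453]
side0 jar [ 0.44096851 -0.44681482  0.0886354 ]
side_11 tape [0.63466985 0.47148132 0.0015363 ]
side_11 jar [ 0.44068332 -0.44737413  0.08949951]
side diff
```

View pics/cmp11.png

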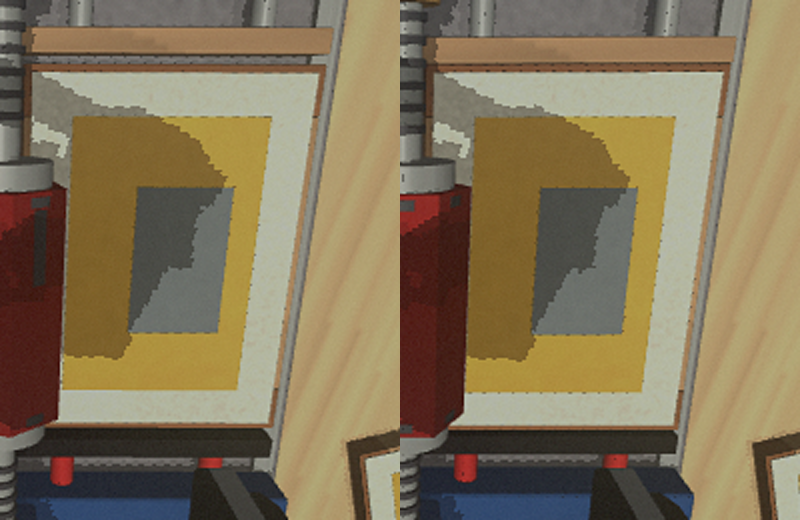

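View pics/side_11.png

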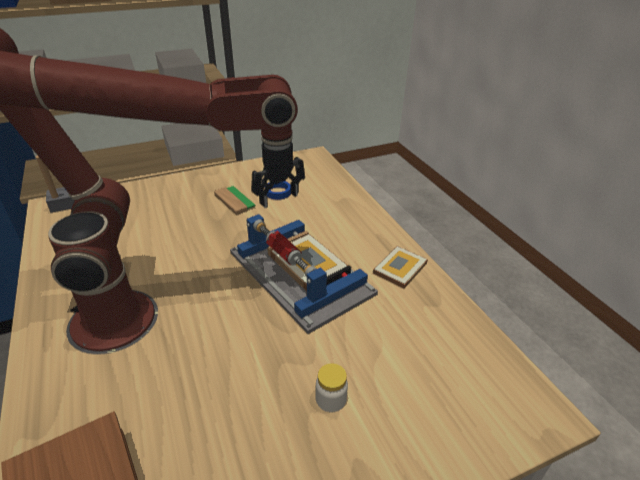

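The packing has closed onto the frame's left edge (row ~64 in the crop). The rubber touches the right edge (row ~430), and the pins' visible gap is shorter. As an independent check, I'll measure how far the rubber's springs have given way by rectifying both pictures.

```bash
python3 - <<'E'
from look import *
Rp=R.from_euler('z',YAW).as_matrix()
def rect(f,h,xs,ys):
    X,Y=np.meshgrid(xs,ys);p=np.stack([X,Y,np.zeros_like(X)],-1)@Rp.T+np.array([MID[0],MID[1],h])
    c=(p-f['xyz'])@rot(f['rotation']);K=f['K']
    u=K[0,0]*c[...,0]/-c[...,2]+K[0,2];v=K[1,1]*c[...,1]/c[...,2]+K[1,2]
    return cv2.remap(f['image'],u.astype(np.float32),v.astype(np.float32),cv2.INTER_CUBIC)
a=np.load('wrist_2.npz');b=np.load('wrist_11.npz')
st=.00025
def cmp(name,h,x0,x1,y0,y1):
    xs=np.arange(x0,x1,st);ys=np.arange(y1,y0,-st)
    g=[cv2.cvtColor(rect(f,h,xs,ys),cv2.COLOR_BGR2GRAY).astype(np.float32) for f in (a,b)]
    sh,r=cv2.phaseCorrelate(g[0],g[1],cv2.createHanningWindow(g[0].shape[::-1],cv2.CV_32F))
    print(name,'dx %.2f dy %.2f mm resp %.2f'%(sh[0]*st*1e3,-sh[1]*st*1e3,r))
# heights
for f in (a,b):
    P=cloud(f);q=(P-np.array([*MID[:2],0]))@Rp
    B,G,Rr=[f['image'][...,i].astype(int) for i in range(3)]
    m=(q[...,0]>.02)&(q[...,0]<.12)&(q[...,2]>.02)&(q[...,2]<.1)
    prof=[]
    for y in np.arange(-.17,.17,.01):
        k=m&(abs(q[...,1]-y)<.005);prof.append((round(y*1e3),round(float(np.median(q[...,2][k]))*1e3) if k.sum() else None))
    print(prof)
xs=np.arange(-.1,.16,.0005);ys=np.arange(.2,-.2,-.0005)
cv2.imwrite('pics/rect.png',cv2.resize(np.hstack([rect(f,.045,xs,ys) for f in (a,b)]),(780,600)))
cmp('frame print',.045,.05,.11,-.08,.07)
cmp('bed/table',0.018,-.09,-.04,-.05,.15)
cmp('packing',.05,.03,.12,.095,.125)
E
```

```text
[(-170, 57), (-160, 57), (-150, 57), (-140, 46), (-130, 43), (-120, 51), (-110, 51), (-100, 44), (-90, 45), (-80, 45), (-70, 45), (-60, 45), (-50, 46), (-40, 46), (-30, 46), (-20, 46), (-10, 46), (0, 46), (10, 46), (20, 46), (30, 46), (40, 45), (50, 45), (60, 45), (70, 45), (80, 45), (90, 45), (100, 44), (110, 51), (120, 41), (130, 41), (140, 55), (150, 57), (160, 57)]
[(-170, 57), (-160, 57), (-150, 57), (-140, 51), (-130, 42), (-120, 43), (-110, 51), (-100, 46), (-90, 45), (-80, 45), (-70, 45), (-60, 46), (-50, 46), (-40, 46), (-30, 46), (-20, 46), (-10, 46), (0, 46), (10, 46), (20, 46), (30, 46), (40, 46), (50, 45), (60, 45), (70, 45), (80, 45), (90, 45), (100, 50), (110, 51), (120, 41), (130, 40), (140, 56), (150, 57), (160, 57)]
frame print dx 0.27 dy 0.39 mm resp 0.36
bed/table dx 0.39 dy -0.18 mm resp 0.30
packing dx 0.20 dy -4.92 mm resp 0.15
```

View pics/rect.png

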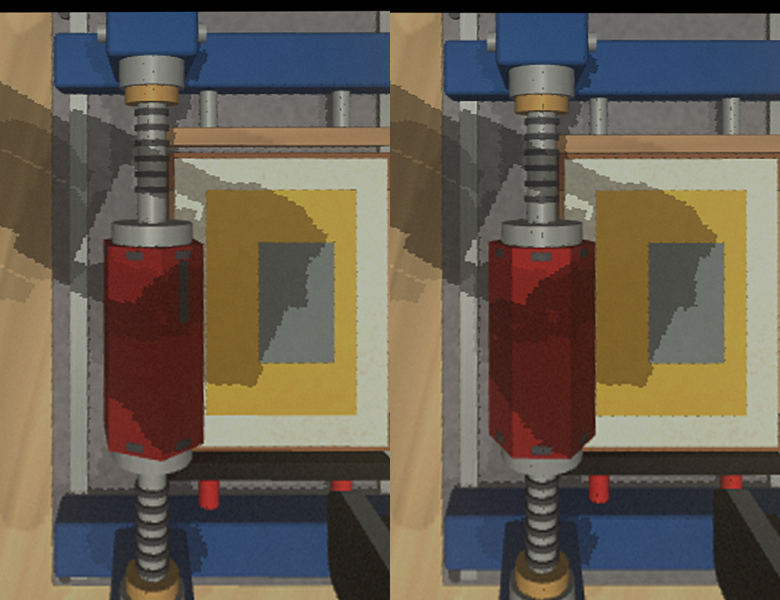

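```bash
python3 - <<'E'
from look import *
Rp=R.from_euler('z',YAW).as_matrix()
a=np.load('wrist_2.npz');b=np.load('wrist_11.npz');st=.0002
def prof(f,h,x0,x1,y0,y1):
    xs=np.arange(x0,x1,.001);ys=np.arange(y0,y1,st)
    X,Y=np.meshgrid(xs,ys);p=np.stack([X,Y,np.zeros_like(X)],-1)@Rp.T+np.array([MID[0],MID[1],h])
    c=(p-f['xyz'])@rot(f['rotation']);K=f['K']
    u=K[0,0]*c[...,0]/-c[...,2]+K[0,2];v=K[1,1]*c[...,1]/c[...,2]+K[1,2]
    im=cv2.remap(f['image'],u.astype(np.float32),v.astype(np.float32),cv2.INTER_LINEAR)
    return ys,im.astype(float).mean(1)
def edge(ys,g):
    d=np.abs(np.gradient(g));i=d.argmax();w=slice(max(0,i-10),i+11);return (ys[w]*d[w]).sum()/d[w].sum()*1e3
for f in (a,b):
    # rubber outer (white/frame->black) edge, at rubber top z=.051; blue jaw edge
    print('rubber/frame edge',edge(*[v if i==0 else v[:,2] for i,v in enumerate(prof(f,.051,.05,.085,-.115,-.092))]),
     'rubber back',[round(edge(*[v if i==0 else v[:,k] for i,v in enumerate(prof(f,.051,.065,.085,-.128,-.112))]),2) for k in (0,2)],
     'jaw front', [round(edge(*[v if i==0 else v[:,k] for i,v in enumerate(prof(f,.057,.03,.085,-.150,-.130))]),2) for k in (0,1)])
    ys,g=prof(f,.054,.065,.08,-.155,-.095);print([(round(y*1e3),*[int(t) for t in c]) for y,c in zip(ys[::10],g[::10])])
E
```

```text
rubber/frame edge -97.29862829478162 rubber back [np.float64(-116.92), np.float64(-116.87)] jaw front [np.float64(-140.81), np.float64(-140.86)]
[(-155, 110, 74, 51), (-153, 109, 73, 50), (-151, 109, 73, 51), (-149, 109, 73, 51), (-147, 108, 73, 50), (-145, 103, 70, 49), (-143, 85, 59, 43), (-141, 50, 40, 36), (-139, 49, 40, 36), (-137, 49, 40, 36), (-135, 49, 40, 36), (-133, 49, 41, 37), (-131, 49, 40, 37), (-129, 49, 40, 37), (-127, 48, 40, 37), (-125, 49, 44, 41), (-123, 56, 60, 63), (-121, 61, 65, 68), (-119, 90, 94, 97), (-117, 104, 108, 112), (-115, 69, 72, 76), (-113, 33, 39, 42), (-111, 34, 40, 44), (-109, 35, 41, 44), (-107, 35, 41, 45), (-105, 36, 41, 46), (-103, 28, 35, 39), (-101, 26, 34, 39), (-99, 27, 34, 39), (-97, 26, 32, 34)]
rubber/frame edge -97.34595028067312 rubber back [np.float64(-113.34), np.float64(-113.26)] jaw front [np.float64(-136.01), np.float64(-136.04)]
[(-155, 110, 74, 51), (-153, 110, 74, 51), (-151, 109, 73, 51), (-149, 110, 74, 50), (-147, 110, 74, 51), (-145, 109, 73, 50), (-143, 109, 73, 50), (-141, 109, 73, 49), (-139, 94, 65, 46), (-137, 57, 44, 37), (-135, 49, 40, 36), (-133, 50, 41, 37), (-131, 49, 40, 36), (-129, 49, 40, 36), (-127, 49, 41, 37), (-125, 50, 41, 37), (-123, 49, 40, 37), (-121, 48, 40, 37), (-119, 56, 58, 60), (-117, 60, 64, 67), (-115, 86, 90, 94), (-113, 96, 99, 103), (-111, 43, 49, 52), (-109, 35, 41, 45), (-107, 36, 42, 45), (-105, 36, 41, 45), (-103, 35, 42, 45), (-101, 35, 41, 45), (-99, 27, 35, 39), (-97, 25, 31, 33)]
```

The two checks roughly agree. The right jaw moved 4.8 mm and its rubber 3.6 mm, so the springs gave about 1.2 mm, or roughly 60 N. The torque says about 77 N. Both are well inside 30–120 N, the frame is flat and the gripper is clear, so I'm handing in.

```bash
python3 -c "
from plant import manip
print(manip.state()['time']);print(manip.job_done())"
```

```text
17.1
the job is handed in; nothing more can be done
None
```

The frame press is tightened to an estimated 60–77 N, and I handed the job in at about 17 s of the 72 s. I turned the barrel from 0.67 to 3.12 rad in three part-turns, plus a short back-off and creep to check the feel. Then I let go and lifted the gripper clear.

**Squeeze:** the turning moment rose from about 0.36 N m with the jaws free to about 0.67 N m, which gives roughly 77 N. Single moment readings scatter by about 0.1 N m. The camera check of the right jaw's sprung rubber showed about 1.2 mm of give, or roughly 60 N. The two disagree by about 15 N, but both are well inside 30–120 N.

**Jaws and frame:** the left packing moved in 4.9 mm and the right jaw 4.8 mm, which matches the thread. The frame's top lies flat at about 45 mm with tilt under 0.01 rad, and it moved about 0.4 mm.

**Bystanders:** all three look unmoved in the side view. The jar measured within 1 mm. The spot check on the tape roll was inconclusive because its pixel missed the ring and the gripper stood in front of it. I did not measure the squeegee.

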